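Unhook the lifter from the slide carrier

ROBOT

A 7-joint arm with a two-finger parallel gripper is mounted at the origin on the work surface. World frame = base frame: x ahead of the robot, y to its left, z up, the work surface at z = 0. Lengths are in m, angles in rad, forces in N, time in s.
With the tool pointing down it reaches from about 0.4 to 0.875 m from the base axis. Payload 19.3 kg.
Tool frame: the origin (TCP) lies at the very end of the fingers, on their centre line; the grasp point (between the pads) lies grip_point_offset behind it (grip_point_offset is the distance from the TCP to the grasp point, in m); z points along the fingers, y is the line along which they close (so a half turn about z gives the same grasp; the last joint's range is limited). The gripper opens to 85 mm and grips with 20 to 120 N. Pads are 22 mm wide; open, the fingers measure 114 mm over their backs; the gripper's body (76 mm by 85 mm) begins 54 mm behind the grasp point. The pads swing forward as they close: fully open they stand 13 mm farther back than shut.
Start: joints at [1.181, 0.521, -0.036, 1.599, 0.021, 1.021, -0.113], TCP at [0.196, -0.593, 0.231] pointing down, gripper open.
Joint ranges: [-2.91, 2.91], [-0.3, 2.13], [-1.5, 1.42], [0.17, 2.43], [-1.26, 4.41], [0.16, 1.93], [-2.52, 2.52]. Speed limits (rad/s): [1.89, 1.89, 2.39, 2.39, 3.01, 3.01, 3.01].

INTERFACE

Orientations are given as a unit quaternion [x, y, z, w].
In Python, from rig import * gives the robot as it stands. The module is installed in compiled form; this text tells all that it offers.
- The arm moves only by the shell command python3 -m jog 'ROWS' [OPENING] [FORCE]. ROWS is JSON, a list of rows, each an object of numbers: "x", "y", "z": the shift along the tool's x, y, z in units of 25 mm (1.0 is 25 mm); "twist": the turn about the tool's z in units of 6 degrees (1.0 is 6 degrees). A call has exactly 8 rows; each row is the pose to reach, as a shift and turn from the pose commanded when the call began, along the tool's axes at that moment; what a row does not reach only later rows make up. A row lasts 1/12 s, in which the tool goes at most 41.7 mm and 7.16 degrees, less where a joint would pass 70% of its speed; a pose out of reach is approached as far as the arm can. A call with a gripper value outside its range is refused whole. OPENING is the finger opening in mm, from 0 to 85.4, set as the call begins (- or left out, the last holds). The fingers move at their own pace and stop on an object; FORCE is the grip in N (left out, the last holds). Time passes only in rows, so rows that repeat a pose let the fingers close, or fill a call up. It gives the time, the measured TCP pose, the force, the opening and the grip force at its end, in the units of the state.
- state(): the state, without advancing time (a new reading comes with each control period).
- snapshot(name): name is "scene" or "top" or "wrist"; returns a dict with "frame" (480x640x3 uint8, red, green, blue), "fov_y" (degrees; the focal length in pixels is half the picture's height over the tangent of half this angle, whatever the lens; pixels are square), "cx", "cy" (the principal point, pixels), "R" (3x3) and "t" (3): a world point X has camera coordinates R X + t; the wrist camera has in their place "hand_eye" (4x4, takes a point from camera to tool coordinates, whose origin is the TCP and whose axes are the flange's). Camera axes: x right, y down, z forward; pixel columns grow to the right and rows downward; lengths in m; the calibration is good to about 2 mm. The wrist camera is an equidistant fisheye: a pixel r from the principal point sees the ray r / f radians off the axis. A picture is of the moment at which its call begins: read the wrist's pose just before it. There is no depth.
- job_done(): hands the job in; it is judged then, once.
Trained networks look in the newest picture that a camera, given by its name, has taken for a name from the list of things; names that differ only in an ending like _2 or _b are one class to them, and where a whole thing is asked for, a point or a joint stands for the part that bears it (a point fixed in the world has none). Each returns a list of dicts, best first, with "conf" (0 to 1); they miss things now and then, are a little off and sometimes report something else, mostly with a low value. They report only what shows in the picture. A call takes as long as a camera call. They do not tell look-alikes from the thing itself.
- masks_of(camera, label): "mask" (480x640 bool, what is visible of it) and "point" ([column, row] in pixels, amid what is visible of it).
The state is a dict: "clock": time; "joint_pos": joint angles; "qd": joint speeds; "joint_torque": joint torques, N m; "eef_pos": TCP position; "tcp_rot": TCP orientation; "force": force on the tool from outside, world axes, zero at the start; "torque": the same for the moment, N m; "grip_width": finger opening in m; "grip_force": force on a finger pad.
Only numpy, scipy, OpenCV 4.12 (cv2) and the standard library are available. Lean on these libraries where they do the work, as an engineer would, in place of code of your own. Each camera call takes 0.05 s, during which the arm holds its last target. There are 200 camera calls.

TASK

A lifting hook is still caught under the rails of one of the steel slide carriers on the lab bench. With that carrier left standing on the bench, twist the hook a quarter turn so that its crossbar lines up with the slot, lift it out and put it in the shallow steel tray. Then set the carrier down upright in the deeper white tub, never letting it tip over.

Things in the scene. Friction and masses are not known exactly. Their poses are not given: they have to be found in the camera images.
- carrier: Steel slide carrier with the hook in it (an identical one without is spare), loose, 0.3 kg, in mm 120 long (x) x 48 wide (y) x 48 high. Origin: centre of underside, z up. Deck 5 thick, end plates 5, open long sides; two top rails along x, each 8 wide, heights 36-48, slot between them 32 wide, 110 long. Grip across both rails (48, along y). Hook passes the slot with crossbar within 10 deg of x.
- lifter: Lifting hook, loose, 0.12 kg, sizes in mm: 106 tall. Origin: centre of underside, z up the shank. Crossbar foot 66 long (x), 18 wide (y), 6 thick, end tips turned up to 15. Shank 8 round. Black grip plate at heights 72-106, 28 along x, 12 thick along y (grip this). Starts standing on the carrier's deck, crossbar across it (10 deg) under the rails, 16 free above the tips; turns freely either way, best raised 5 mm.
- tray: Shallow open steel tray for the hook, fixed: 180 mm (x) by 150 mm (y) outside, 30 mm high, walls and floor 3 mm thick. Origin at the centre of its underside, z up. It may be on the left or on the right.
- tub: Deeper open white plastic tub for the carrier, fixed: 240 mm (x) by 190 mm (y) outside, 50 mm high, walls and floor 5 mm thick. Origin at the centre of its underside, z up. It is on the other side from the tray.
Things that resemble listed ones, but are neither listed nor needed, are in the scene too. Of the things that look like the tray, the smallest one is meant.

How it is judged:
By the outcome, as a careful person would: the job done as asked, in the order asked, and still so for the second after the job is handed in, with the robot touching nothing.
It also fails if it takes over 54 s, if anything falls off the work surface, if the arm or the gripper's body presses on something with over 40 N, if the wrist force passes 120 N, or if a joint passes its speed limit or range.

## Working session

There is one attempt and no reset: what is moved stays moved. The work goes in short steps, Python scripts to look and compute and a shell command to move; the robot and the scene stay as the last step left them, time stands still between calls to the robot, and variables do not carry over. Pictures are saved under pics/ and viewed, at most 14 in all, crops included, and the job is handed in when it is done.

```bash
mkdir -p pics; ls
cat > h.py <<'E'
from rig import *
import numpy as np, cv2
from scipy.spatial.transform import Rotation as Ro
def snap(n):
    s=state(); d=snapshot(n); d['s']=s; return d
def ray(d,uv):
    f=240/np.tan(np.radians(d['fov_y'])/2); v=np.array([uv[0]-d['cx'],uv[1]-d['cy']])/f
    if 'hand_eye' in d:
        r=np.linalg.norm(v); c=np.array([*(v/r*np.sin(r) if r>0 else v),np.cos(r)])
        T=np.array(d['hand_eye']); R=Ro.from_quat(d['s']['tcp_rot']).as_matrix()
        return np.array(d['s']['eef_pos'])+R@T[:3,3], R@T[:3,:3]@c
    R=np.array(d['R']); return -R.T@np.array(d['t']), R.T@np.array([*v,1])
def at(d,uv,z):
    o,v=ray(d,uv); return o+v*(z-o[2])/v[2]
def proj(d,X):
    f=240/np.tan(np.radians(d['fov_y'])/2)
    if 'hand_eye' in d:
        T=np.array(d['hand_eye']); R=Ro.from_quat(d['s']['tcp_rot']).as_matrix()
        c=T[:3,:3].T@(R.T@(np.array(X)-d['s']['eef_pos'])-T[:3,3]); n=np.hypot(c[0],c[1]); a=np.arctan2(n,c[2])
        return np.array([d['cx'],d['cy']])+f*a*c[:2]/n
    c=np.array(d['R'])@X+d['t']; return np.array([d['cx'],d['cy']])+f*c[:2]/c[2]
def save(d,n,crop=None,k=1):
    im=d['frame'][:,:,::-1]
    if crop: im=im[crop[1]:crop[3],crop[0]:crop[2]]
    cv2.imwrite('pics/'+n,cv2.resize(im,None,fx=k,fy=k,interpolation=2) if k!=1 else im)
E
python3 - <<'E'
from h import *
st=state(); print({k:np.round(v,3) for k,v in st.items()})
import rig; print([n for n in dir(rig) if 'grip' in n], getattr(rig,'grip_point_offset',None))
for c in ['scene','top','wrist']:
    d=snap(c); save(d,c+'0.png')
    if c!='wrist': print(c,-np.array(d['R']).T@d['t'],np.round(d['R'],2).tolist())
    for l in ['carrier','lifter','tray','tub']:
        for m in masks_of(c,l):
            (x,y),(w,h),a=cv2.minAreaRect(cv2.findNonZero(m['mask'].astype(np.uint8)))
            if m['conf']>.2: print(c,l,round(m['conf'],2),np.round(m['point']),'rect',int(x),int(y),int(w),int(h),round(a), 'w',np.round(at(d,m['point'],.03),3), m['mask'].sum())
E
```

```text
pics
{'clock': np.float64(0.0), 'joint_pos': array([ 1.181,  0.522, -0.036,  1.6  ,  0.021,  1.021, -0.113]), 'qd': array([ 0.   ,  0.001, -0.   ,  0.   ,  0.001,  0.001,  0.   ]), 'joint_torque': array([ 4.0000e-03, -9.2707e+01,  1.9810e+00, -3.6993e+01,  1.8000e-02,
        8.0000e-03,  0.0000e+00]), 'eef_pos': array([ 0.196, -0.593,  0.231]), 'tcp_rot': array([ 0.987,  0.159, -0.   , -0.001]), 'force': array([ 0.411, -0.341, -0.325]), 'torque': array([-0.006, -0.009,  0.008]), 'grip_force': np.float64(0.0), 'grip_width': np.float64(0.085)}
['grip_point_offset'] 0.0187
scene [1.06765619 0.83210209 0.64145796] [[-0.72, 0.69, 0.02], [0.35, 0.39, -0.85], [-0.6, -0.61, -0.52]]
scene carrier 0.8 [255. 241.] rect 253 242 28 54 76 w [0.484 0.041 0.03 ] 1163
scene carrier 0.22 [253. 227.] rect 247 230 40 26 73 w [ 0.447 -0.014  0.03 ] 345
scene lifter 0.76 [252. 228.] rect 247 231 40 27 73 w [ 0.455 -0.009  0.03 ] 362
scene tray 0.98 [429. 249.] rect 430 251 75 126 67 w [0.209 0.343 0.03 ] 6570
scene tray 0.88 [330. 299.] rect 331 295 66 102 61 w [0.509 0.315 0.03 ] 5277
scene tray 0.62 [460. 379.] rect 453 373 141 126 27 w [0.501 0.605 0.03 ] 15654
scene tub 0.71 [190. 195.] rect 189 196 50 108 75 w [ 0.47  -0.268  0.03 ] 4451
top [0.20933757 0.13319606 1.20508462] [[-0.01, -1.0, -0.01], [-0.99, 0.02, -0.16], [0.16, 0.01, -0.99]]
top carrier 0.66 [347. 196.] rect 349 195 21 52 17 w [0.486 0.045 0.03 ] 906
top lifter 0.6 [350. 193.] rect 350 194 7 28 11 w [0.494 0.039 0.03 ] 200
top tray 0.85 [127. 204.] rect 125 203 101 90 82 w [0.475 0.581 0.03 ] 8783
top tray 0.8 [248. 199.] rect 245 198 62 74 5 w [0.484 0.286 0.03 ] 4533
top tray 0.64 [228. 319.] rect 226 318 89 106 7 w [0.194 0.331 0.03 ] 9300
top tub 0.83 [485. 203.] rect 483 203 102 87 90 w [ 0.463 -0.288  0.03 ] 8515
wrist tub 0.62 [145.   3.] rect 128 7 14 86 90 w [ 0.343 -0.36   0.03 ] 694
```

View pics/scene0.png

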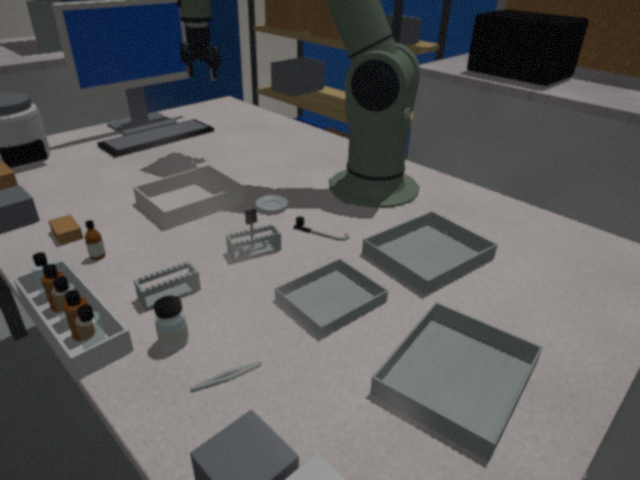

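View pics/top0.png

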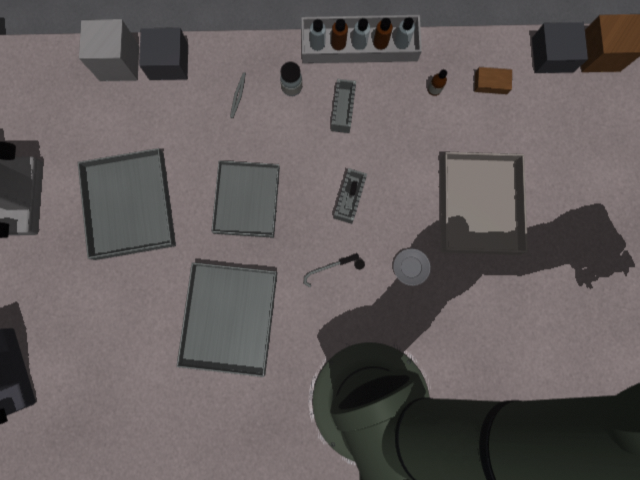

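Top view: three tray-like things lie at (248,199), (127,204) and (228,319). The smallest is (248,199), about 62x74 px, so that is the tray. The tub is at (485,203). There are two carriers: (349,195), with a hook's black grip standing in it, and (343,106), empty and so the spare. The hook at (335,268) lies on the bench and is a decoy. Next I'll measure, and confirm this in a crop.

Run:
```python
from h import *
D={}; 
for c in ['scene','top']:
    d=snap(c); D[c]=d
    for m in masks_of(c,'lifter'):
        g=cv2.cvtColor(d['frame'],cv2.COLOR_RGB2GRAY); b=(m['mask']&(g<60)).astype(np.uint8)
        pts=cv2.findNonZero(b); 
        if pts is None: continue
        print(c,round(m['conf'],2),np.round(pts.mean((0,1)),1),cv2.boundingRect(pts),len(pts))
        if 'uv' not in d: d['uv']=pts.mean((0,1))
(o1,v1),(o2,v2)=[ray(D[c],D[c]['uv']) for c in D]
s=np.linalg.lstsq(np.c_[v1,-v2],o2-o1,rcond=None)[0]
print('plate centre',o1+v1*s[0],o2+v2*s[1])
for c in D:
  for l,z in [('carrier',.04),('tray',.03),('tub',.05)]:
    for m in masks_of(c,l)[:3]:
        box=cv2.boxPoints(cv2.minAreaRect(cv2.findNonZero(m['mask'].astype(np.uint8))))
        if c=='top': 
            q=np.array([at(D[c],p,z)[:2] for p in box]); print(l,round(m['conf'],2),'ctr',np.round(q.mean(0),3),'sides',np.round(np.linalg.norm(q[1]-q[0]),3),np.round(np.linalg.norm(q[2]-q[1]),3),'ang',np.round(np.degrees(np.arctan2(*(q[1]-q[0])[::-1])),1))
a=cv2.resize(D['top']['frame'][150:240,310:400],None,fx=5,fy=5,interpolation=2);b=cv2.resize(D['scene']['frame'][195:270,205:295],(540,450),interpolation=2)
cv2.imwrite('pics/crop.png',cv2.resize(np.hstack([a,b])[:,:,::-1],(790,359)))
```

```text
scene 0.84 [250.5 215.8] (245, 209, 11, 15) 126
top 0.57 [351.9 189.1] (348, 182, 9, 24) 92
plate centre [0.48885587 0.03615237 0.09722853] [0.4868618  0.03805545 0.09656597]
carrier 0.65 ctr [0.485 0.039] sides 0.131 0.052 ang -16.7
tray 0.94 ctr [0.486 0.293] sides 0.185 0.156 ang -2.9
tray 0.75 ctr [0.478 0.587] sides 0.22 0.259 ang -83.2
tray 0.6 ctr [0.198 0.335] sides 0.25 0.215 ang -5.6
tub 0.87 ctr [ 0.461 -0.276] sides 0.212 0.248 ang -91.0
```

View pics/crop.png

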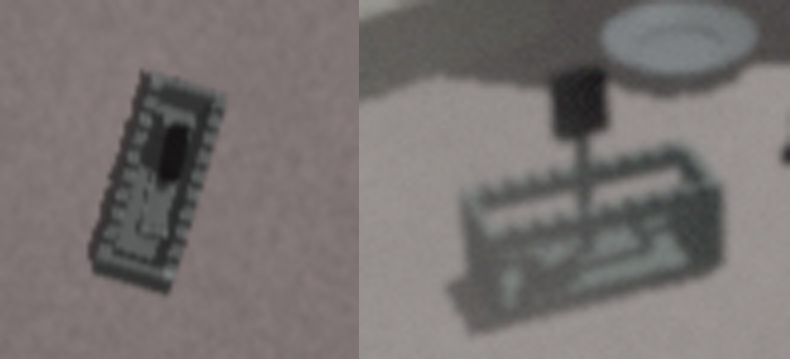

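Crop: the carrier at top (349,195) does hold the standing hook; its black plate is at top (352,189) and scene (250,216). Moving above it.

```bash
python3 -m jog '[{"x":1.1,"y":-1.2},{"x":2.3,"y":-2.4},{"x":3.4,"y":-3.6},{"x":4.5,"y":-4.8},{"x":5.6,"y":-6},{"x":6.8,"y":-7.2},{"x":7.9,"y":-8.4},{"x":9,"y":-9.6}]'
python3 -m jog '[{"x":1.1,"y":-1.2},{"x":2.3,"y":-2.4},{"x":3.4,"y":-3.6},{"x":4.5,"y":-4.8},{"x":5.6,"y":-6},{"x":6.8,"y":-7.2},{"x":7.9,"y":-8.4},{"x":9,"y":-9.6}]'
python3 -m jog '[{"x":0.5,"y":-0.5,"twist":-1.1},{"x":1,"y":-1,"twist":-2.3},{"x":1,"y":-1,"twist":-3.5},{"x":1,"y":-1,"twist":-4.7},{"x":1,"y":-1,"twist":-5.9},{"x":1,"y":-1,"twist":-7.1},{"x":1,"y":-1,"twist":-8.3},{"x":1,"y":-1,"twist":-9.4}]'
python3 - <<'E'
from h import *
d=snap('wrist'); save(d,'w1.png'); s=d['s']; print(s['eef_pos'],Ro.from_quat(s['tcp_rot']).as_matrix().round(3).tolist(),s['joint_pos'].round(2) if hasattr(s['joint_pos'],'round') else s['joint_pos'])
for l in ['carrier','lifter']:
    for m in masks_of('wrist',l):
        print(l,round(m['conf'],2),m['point'],cv2.minAreaRect(cv2.findNonZero(m['mask'].astype(np.uint8))),at(d,m['point'],.1).round(3))
print('expected plate',proj(d,[.488,.037,.097]))
E
```

```text
[ 0.19645417 -0.59331016  0.23129336] [[0.949, 0.314, -0.0], [0.314, -0.949, 0.0], [0.0, -0.0, -1.0]] [ 1.18  0.52 -0.04  1.6   0.02  1.02 -0.11]
expected plate [ -48.2738971 -103.6655455]schema error: expected keys x, y, z, twist
schema error: expected keys x, y, z, twist
schema error: expected keys x, y, z, twist
```

View pics/w1.png

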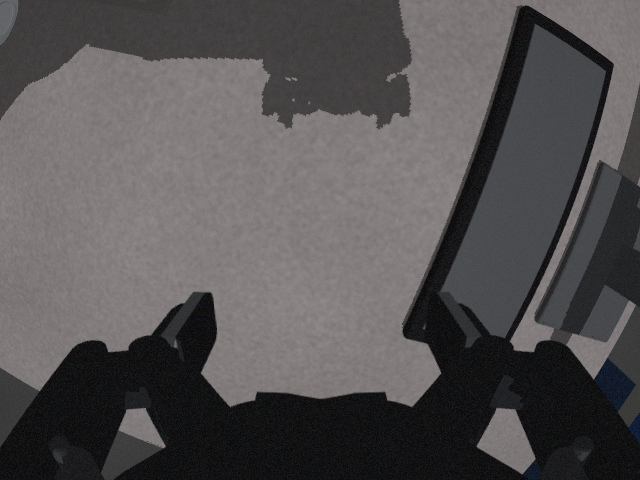

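The moves were refused because every row needs all four keys. The picture shows only the start place, with the fingers at (195,330) and (455,330).

```bash
python3 -m jog '[{"x":1.1,"y":-1.2,"z":0,"twist":0},{"x":2.3,"y":-2.4,"z":0,"twist":0},{"x":3.4,"y":-3.6,"z":0,"twist":0},{"x":4.5,"y":-4.8,"z":0,"twist":0},{"x":5.6,"y":-6,"z":0,"twist":0},{"x":6.8,"y":-7.2,"z":0,"twist":0},{"x":7.9,"y":-8.4,"z":0,"twist":0},{"x":9,"y":-9.6,"z":0,"twist":0}]'
python3 -m jog '[{"x":1.1,"y":-1.2,"z":0,"twist":0},{"x":2.3,"y":-2.4,"z":0,"twist":0},{"x":3.4,"y":-3.6,"z":0,"twist":0},{"x":4.5,"y":-4.8,"z":0,"twist":0},{"x":5.6,"y":-6,"z":0,"twist":0},{"x":6.8,"y":-7.2,"z":0,"twist":0},{"x":7.9,"y":-8.4,"z":0,"twist":0},{"x":9,"y":-9.6,"z":0,"twist":0}]'
python3 -m jog '[{"x":0.5,"y":-0.5,"z":0,"twist":-1.1},{"x":1,"y":-1,"z":0,"twist":-2.3},{"x":1,"y":-1,"z":0,"twist":-3.5},{"x":1,"y":-1,"z":0,"twist":-4.7},{"x":1,"y":-1,"z":0,"twist":-5.9},{"x":1,"y":-1,"z":0,"twist":-7.1},{"x":1,"y":-1,"z":0,"twist":-8.3},{"x":1,"y":-1,"z":0,"twist":-9.4}]'
python3 - <<'E'
from h import *
d=snap('wrist'); save(d,'w2.png'); s=d['s']; print(s['eef_pos'],Ro.from_quat(s['tcp_rot']).as_matrix().round(3).tolist(),np.round(s['joint_pos'],2))
for l in ['carrier','lifter']:
    for m in masks_of('wrist',l):
        print(l,round(m['conf'],2),m['point'],cv2.minAreaRect(cv2.findNonZero(m['mask'].astype(np.uint8))),at(d,m['point'],.1).round(3))
print('expected plate',proj(d,[.488,.037,.097]))
E
```

```text
clock: 2.07
eef_pos: [0.3351, -0.2929, 0.2315]
tcp_rot: [0.987, 0.159, 0.0, 0.0]
force: [1.0, -0.2, -0.7]
grip_width: 0.0852
grip_force: 0.0
clock: 2.73
eef_pos: [0.4734, 0.0059, 0.2316]
tcp_rot: [0.987, 0.159, 0.0, 0.0]
force: [1.0, -1.4, 0.5]
grip_width: 0.0852
grip_force: 0.0
clock: 3.4
eef_pos: [0.4887, 0.0354, 0.2314]
tcp_rot: [0.793, 0.609, 0.0, 0.0]
force: [-0.0, -0.5, 0.0]
grip_width: 0.0855
grip_force: 0.0
[0.48868526 0.03538497 0.23140081] [[0.257, 0.966, 0.0], [0.966, -0.257, -0.0], [0.0, 0.0, -1.0]] [ 0.25  0.35 -0.56  1.93  0.23  0.93 -0.68]
lifter 0.74 [321.6, 207.8] ((321.74200439453125, 215.22816467285156), (41.77605438232422, 67.02983856201172), 88.31531524658203) [0.493 0.048 0.1  ]
lifter 0.7 [309.0, 193.7] ((318.904541015625, 205.4703369140625), (135.44293212890625, 60.48908615112305), 2.009553909301758) [0.487 0.061 0.1  ]
expected plate [318.88259334 222.73511927]
```

View pics/w2.png

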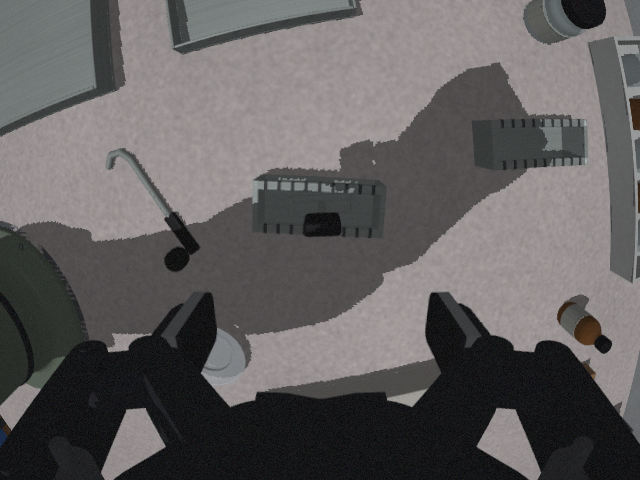

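The wrist view shows the hook's black plate at (322,224) in the carrier (320,207), and the spare at (530,145). The plate looks long along the rails, so I'll enlarge it to find the crossbar.

Run:
```python
from h import *
d=snap('wrist')
im=d['frame'][165:245,245:395]; g=np.clip((im.astype(float)*1.8),0,255).astype(np.uint8); s=cv2.imread('pics/scene0.png')[200:265,215:290,::-1]
s=np.clip(s*1.5,0,255).astype(np.uint8)
cv2.imwrite('pics/c2.png',np.vstack([cv2.resize(g,(600,320),interpolation=2),cv2.resize(s,(600,270)[:2] if 0 else (312,270),interpolation=2) if 0 else np.hstack([cv2.resize(s,(312,270),interpolation=2),np.zeros((270,288,3),np.uint8)])])[:,:,::-1])
```

```text
(no output)
```

View pics/c2.png

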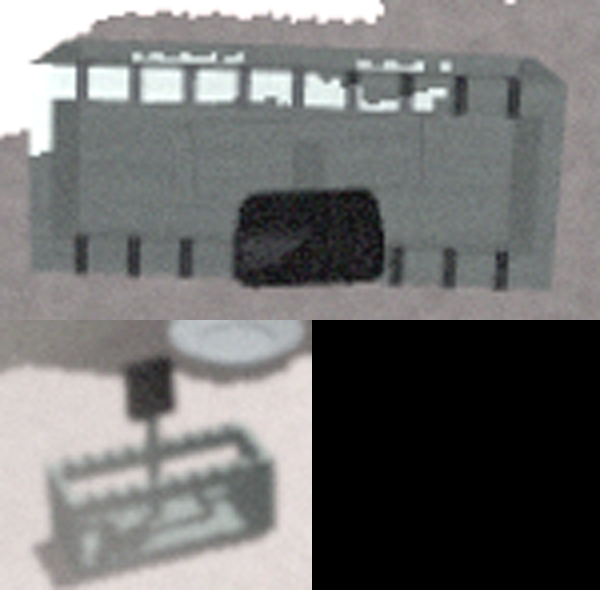

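The enlargement shows the plate at (310,235) with its 28 mm side along the rails, and faint edges on the deck at x=190 and 425. I need a closer, more oblique look before gripping.

```bash
python3 -m jog '[{"x":-1,"y":0,"z":0.6,"twist":0},{"x":-2,"y":0,"z":1.2,"twist":0},{"x":-3,"y":0,"z":2,"twist":0},{"x":-3.4,"y":0,"z":3,"twist":0},{"x":-3.6,"y":0,"z":4,"twist":0},{"x":-3.6,"y":0,"z":4.4,"twist":0},{"x":-3.6,"y":0,"z":4.4,"twist":0},{"x":-3.6,"y":0,"z":4.4,"twist":0}]'
python3 - <<'E'
from h import *
d=snap('wrist'); s=d['s']; print(s['eef_pos'])
T=np.array(d['hand_eye']);print(T.round(3).tolist())
c=proj(d,[.486,.04,.05]);print(c,proj(d,[.488,.037,.097]))
x0,y0=int(max(0,min(440,c[0]-100))),int(max(0,min(330,c[1]-75)))
print(x0,y0)
im=d['frame'][y0:y0+150,x0:x0+200]; g=np.clip(im.astype(float)*2,0,255).astype(np.uint8)
cv2.imwrite('pics/c3.png',cv2.resize(g,(800,600),interpolation=2)[:,:,::-1])
E
```

```text
clock: 4.27
eef_pos: [0.4653, -0.0506, 0.1218]
tcp_rot: [0.795, 0.607, 0.0, -0.0]
force: [0.2, 0.5, 0.1]
grip_width: 0.0852
grip_force: 0.0
[ 0.46527188 -0.05062649  0.12177372]
[[-0.0, -0.963, -0.271, 0.069], [1.0, -0.0, -0.0, 0.0], [0.0, -0.271, 0.963, -0.142], [0.0, 0.0, 0.0, 1.0]]
[313.18104146  92.28833478] [317.19575064  86.02963121]
213 17
```

View pics/c3.png

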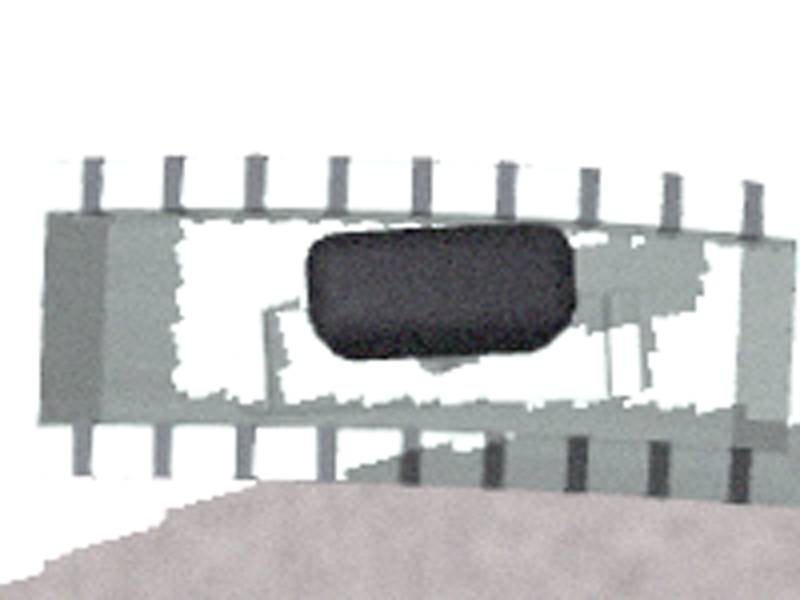

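The close view shows the crossbar on the deck with its upturned tips at crop (270,355) and (610,345). It is already parallel to the rails and inside the slot, and so is the plate (440,290). The text says it starts across, but what I can see says it already lines up. I'll measure the exact angles.

Run:
```python
from h import *
d=snap('wrist'); R=Ro.from_quat(d['s']['tcp_rot']).as_matrix()
F=lambda u,v:(213+u/4,17+v/4)
ang=lambda a,b: round(float(np.degrees(np.arctan2(*(b-a)[:2][::-1]))),1)
g=cv2.cvtColor(d['frame'],cv2.COLOR_RGB2GRAY); b=(g<45).astype(np.uint8); b[:70]=0;b[112:]=0;b[:,:285]=0;b[:,362:]=0
n,lab,st,ce=cv2.connectedComponentsWithStats(b); i=1+np.argmax(st[1:,4]); print(st[i],ce[i])
pts=np.argwhere(lab==i)[:,::-1].astype(float)
W=np.array([at(d,p,.105)[:2] for p in pts]).astype(np.float32)*1000
(cx,cy),(w,h),a=cv2.minAreaRect(W); print('plate',cx,cy,w,h,a)
r=[at(d,F(*p),.048) for p in [(45,212),(795,240),(40,423),(795,450)]]
print('rails',ang(r[0],r[1]),ang(r[2],r[3]),'axis pts',(r[0]+r[2])/2,(r[1]+r[3])/2,'slot',np.linalg.norm(r[0]-r[2]),np.linalg.norm(r[1]-r[3]))
t=[at(d,F(*p),.02) for p in [(270,355),(610,345)]]; print('bar',ang(*t),(t[0]+t[1])/2,np.linalg.norm(t[1]-t[0]))
print('tool y az',np.degrees(np.arctan2(R[1,1],R[0,1])))
```

```text
[ 289   73   67   34 2000] [322.0975  89.6495]
plate 489.7355041503906 33.90328598022461 14.048016548156738 27.963354110717773 77.99463653564453
rails -17.7 -17.5 axis pts [0.43577479 0.05368055 0.048     ] [0.54062966 0.02047419 0.048     ] slot 0.03171604719692672 0.031413365679095695
bar -13.5 [0.4908887  0.03426551 0.02      ] 0.05511884081072589
tool y az -15.29423033197214
```

```bash
python3 -m jog '[{"x":0.2,"y":0,"z":-0.6,"twist":1.1},{"x":0.8,"y":0,"z":-1,"twist":2.2},{"x":1.5,"y":0,"z":-1,"twist":3.3},{"x":2.2,"y":0,"z":-1,"twist":4.4},{"x":2.9,"y":0,"z":-1,"twist":5.5},{"x":3.5,"y":0.06,"z":-1,"twist":6.6},{"x":3.54,"y":0.06,"z":-1,"twist":7.7},{"x":3.54,"y":0.06,"z":-1,"twist":8.8}]'
python3 -m jog '[{"x":0,"y":0,"z":0,"twist":1.1},{"x":0,"y":0,"z":0,"twist":2.2},{"x":0,"y":0,"z":0,"twist":3.3},{"x":0,"y":0,"z":0,"twist":4.4},{"x":0,"y":0,"z":0,"twist":5.4},{"x":0,"y":0,"z":0,"twist":5.65},{"x":0,"y":0,"z":0,"twist":5.65},{"x":0,"y":0,"z":0,"twist":5.65}]' 50
python3 - <<'E'
from h import *
d=snap('wrist'); s=d['s'];save(d,'w4.png'); R=Ro.from_quat(s['tcp_rot']).as_matrix(); print(s['eef_pos'],'y az',np.degrees(np.arctan2(R[1,1],R[0,1])),np.round(s['joint_pos'],2))
g=cv2.cvtColor(d['frame'],cv2.COLOR_RGB2GRAY); e=proj(d,[.490,.034,.105]);print('exp',e)
for m in masks_of('wrist','lifter'):
    b=m['mask']&(g<45)
    if b.sum()<50: continue
    p=np.argwhere(b)[:,::-1].astype(float); print(m['conf'],p.mean(0),p.min(0),p.max(0))
    W=np.array([at(d,q,.108)[:2] for q in p]).astype(np.float32)*1000; print(cv2.minAreaRect(W))
E
```

```text
clock: 5.03
eef_pos: [0.4905, 0.0354, 0.1476]
tcp_rot: [0.982, 0.188, 0.001, -0.0]
force: [-0.8, -0.2, -0.4]
grip_width: 0.0853
grip_force: 0.0
clock: 5.7
eef_pos: [0.49, 0.034, 0.1469]
tcp_rot: [0.995, -0.103, 0.0, -0.0]
force: [-1.1, 0.5, 0.9]
grip_width: 0.0498
grip_force: 0.0
[0.4899903  0.03398702 0.14693776] y az -101.76757993492481 [-0.1   0.43 -0.11  2.02  0.07  0.69 -2.04]
exp [321.56656766 266.81307552]
0.86 [320.11948791 261.81152205] [309. 229.] [331. 293.]
((493.882080078125, 34.042724609375), (11.669262886047363, 35.25986862182617), 78.25688934326172)
```

View pics/w4.png

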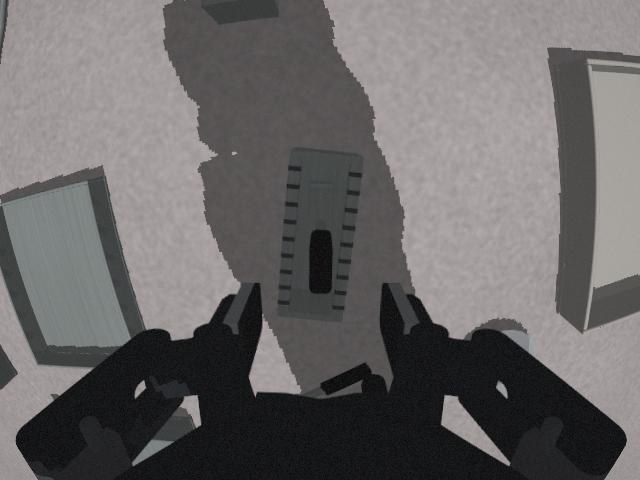

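The plate at (320,262) is centred between the fingers and aligned with them. Going down and gripping.

```bash
python3 -m jog '[{"x":0,"y":0,"z":0.5,"twist":0},{"x":0,"y":0,"z":1.1,"twist":0},{"x":0,"y":0,"z":1.7,"twist":0},{"x":0,"y":0,"z":2.2,"twist":0},{"x":0,"y":0,"z":2.6,"twist":0},{"x":0,"y":0,"z":2.8,"twist":0},{"x":0,"y":0,"z":2.8,"twist":0},{"x":0,"y":0,"z":2.8,"twist":0}]'
python3 -m jog '[{"x":0,"y":0,"z":0,"twist":0},{"x":0,"y":0,"z":0,"twist":0},{"x":0,"y":0,"z":0,"twist":0},{"x":0,"y":0,"z":0,"twist":0},{"x":0,"y":0,"z":0,"twist":0},{"x":0,"y":0,"z":0,"twist":0},{"x":0,"y":0,"z":0,"twist":0},{"x":0,"y":0,"z":0,"twist":0}]' 5 45
python3 -m jog '[{"x":0,"y":0,"z":-0.1,"twist":0},{"x":0,"y":0,"z":-0.2,"twist":0.2},{"x":0,"y":0,"z":-0.2,"twist":0.5},{"x":0,"y":0,"z":-0.2,"twist":0.8},{"x":0,"y":0.08,"z":-0.2,"twist":0.9},{"x":0,"y":-0.08,"z":-0.2,"twist":0.9},{"x":0,"y":-0.08,"z":-0.2,"twist":0.9},{"x":0,"y":-0.08,"z":-0.2,"twist":0.9}]'
```

```text
clock: 6.47
eef_pos: [0.4898, 0.0336, 0.0765]
tcp_rot: [0.995, -0.104, -0.0, -0.0]
force: [0.1, -0.4, 0.8]
grip_width: 0.05
grip_force: 0.0
clock: 7.13
eef_pos: [0.49, 0.0338, 0.0768]
tcp_rot: [0.995, -0.104, 0.0, -0.0]
force: [-0.2, 0.5, 6.2]
grip_width: 0.0117
grip_force: 44.8
clock: 7.8
eef_pos: [0.4901, 0.0359, 0.0812]
tcp_rot: [0.989, -0.151, -0.0, -0.0]
force: [-0.1, 0.4, -0.5]
grip_width: 0.0114
grip_force: 43.8
```

```bash
python3 -m jog '[{"x":0,"y":0,"z":-0.1,"twist":0},{"x":0,"y":0,"z":-0.2,"twist":0},{"x":0,"y":0,"z":-0.3,"twist":0},{"x":0,"y":0,"z":-0.5,"twist":0},{"x":0,"y":0,"z":-0.7,"twist":0},{"x":0,"y":0,"z":-0.8,"twist":0},{"x":0,"y":0,"z":-0.8,"twist":0},{"x":0,"y":0,"z":-0.8,"twist":0}]'
python3 - <<'E'
from h import *
d=snap('wrist'); s=d['s']; print(s['force'],s['torque'],s['joint_pos'])
a=np.clip(d['frame'][120:350,200:440]*1.8,0,255).astype(np.uint8)
t=snap('scene'); b=np.clip(t['frame'][185:275,205:295]*1.5,0,255).astype(np.uint8)
cv2.imwrite('pics/c5.png',np.hstack([cv2.resize(a,(417,400),interpolation=2),cv2.resize(b,(380,400),interpolation=2)])[:,:,::-1])
E
```

```text
clock: 8.47
eef_pos: [0.4902, 0.0355, 0.1015]
tcp_rot: [0.989, -0.151, 0.0, -0.0]
force: [-0.3, -0.3, -0.2]
grip_width: 0.0112
grip_force: 43.8
[-0.32422106 -0.31012096 -0.24170811] [-0.02475873  0.00166139  0.02897079] [-0.13725556  0.51035492 -0.07286505  2.05288844  0.06490924  0.57999308
 -2.12935971]
```

View pics/c5.png

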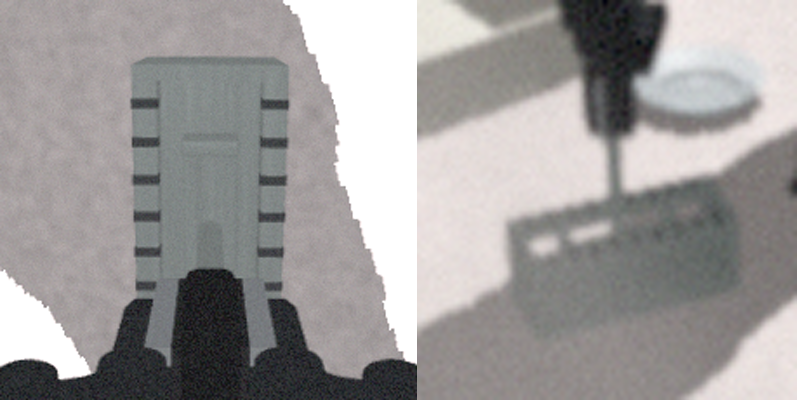

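Left half: the lifted bar's tip shows at (210,140) inside the slot between the rails. Right half: the carrier is still standing, and the force reading is near zero. Lifting out and moving over the tray.

```bash
python3 -m jog '[{"x":0,"y":0,"z":-0.3,"twist":0},{"x":0,"y":0,"z":-0.7,"twist":0},{"x":0,"y":0,"z":-1.1,"twist":0},{"x":0,"y":0,"z":-1.6,"twist":0},{"x":0,"y":0,"z":-2.1,"twist":0},{"x":0,"y":0,"z":-2.4,"twist":0},{"x":0,"y":0,"z":-2.4,"twist":0},{"x":0,"y":0,"z":-2.4,"twist":0}]'
python3 -m jog '[{"x":-0.3,"y":-0.8,"z":0,"twist":-0.3},{"x":-0.7,"y":-2.1,"z":0,"twist":-0.9},{"x":-1.2,"y":-3.5,"z":0,"twist":-1.7},{"x":-1.7,"y":-5,"z":0,"twist":-2.6},{"x":-2.2,"y":-6.5,"z":0,"twist":-3.5},{"x":-2.6,"y":-7.9,"z":0,"twist":-4.3},{"x":-3,"y":-9.1,"z":0,"twist":-4.8},{"x":-3.24,"y":-9.78,"z":0,"twist":-5}]'
python3 -m jog '[{"x":0,"y":0,"z":0,"twist":0},{"x":0,"y":0,"z":0,"twist":0},{"x":0,"y":0,"z":0,"twist":0},{"x":0,"y":0,"z":0,"twist":0},{"x":0,"y":0,"z":0,"twist":0},{"x":0,"y":0,"z":0,"twist":0},{"x":0,"y":0,"z":0,"twist":0},{"x":0,"y":0,"z":0,"twist":0}]'
python3 - <<'E'
from h import *
s=state(); print(s['joint_pos'])
d=snap('wrist'); ms=masks_of('wrist','tray'); t=snap('top')
for m in masks_of('top','tray'): print('top',round(m['conf'],2),m['point'])
for m in ms:
    M=m['mask'].astype(np.uint8); W=np.array([at(d,q,.03)[:2] for q in np.argwhere(M)[::5,::-1].astype(float)]).astype(np.float32)*1000
    print('wrist',round(m['conf'],2),m['point'],cv2.minAreaRect(W))
for m in masks_of('wrist','lifter'): print('lifter',m['conf'],m['point'])
print('tcp in top',proj(t,[*d['s']['eef_pos'][:2],.03]))
E
```

```text
clock: 9.23
eef_pos: [0.4903, 0.0355, 0.1617]
tcp_rot: [0.989, -0.151, 0.0, -0.0]
force: [-0.4, -0.1, -1.3]
grip_width: 0.0112
grip_force: 43.8
clock: 9.9
eef_pos: [0.4847, 0.2969, 0.1605]
tcp_rot: [0.994, 0.113, -0.001, -0.001]
force: [-1.0, 0.1, -0.6]
grip_width: 0.0116
grip_force: 44.0
clock: 10.57
eef_pos: [0.4859, 0.2928, 0.1614]
tcp_rot: [0.994, 0.11, 0.0, -0.0]
force: [-0.1, 0.4, -1.4]
grip_width: 0.0114
grip_force: 44.0
[-0.47652003  0.52294524 -0.23563274  1.8125248   0.15950503  0.82446947
 -2.14139436]
top 0.7 [127.9, 205.5]
top 0.64 [225.0, 324.0]
top 0.59 [231.7, 219.3]
wrist 0.8 [59.3, 164.0] ((481.057373046875, 555.048828125), (252.2523956298828, 176.84104919433594), 8.923076629638672)
wrist 0.63 [299.9, 386.5] ((311.85626220703125, 330.45220947265625), (166.6837921142578, 61.30287551879883), 83.29019927978516)
wrist 0.6 [316.2, 192.3] ((487.0223083496094, 293.6877746582031), (150.81898498535156, 179.33331298828125), 85.35448455810547)
lifter 0.88 [319.7, 286.8]
tcp in top [245.30084254 197.80853375]
```

```bash
python3 -m jog '[{"x":0,"y":0,"z":0.6,"twist":0},{"x":0,"y":0,"z":1.5,"twist":0},{"x":0,"y":0,"z":2.4,"twist":0},{"x":0,"y":0,"z":3,"twist":0},{"x":0,"y":0,"z":3.3,"twist":0},{"x":0,"y":0,"z":3.4,"twist":0},{"x":0,"y":0,"z":3.45,"twist":0},{"x":0,"y":0,"z":3.47,"twist":0}]'
python3 -m jog '[{"x":0,"y":0,"z":0,"twist":0},{"x":0,"y":0,"z":0,"twist":0},{"x":0,"y":0,"z":0,"twist":0},{"x":0,"y":0,"z":0,"twist":0},{"x":0,"y":0,"z":0,"twist":0},{"x":0,"y":0,"z":0,"twist":0},{"x":0,"y":0,"z":0,"twist":0},{"x":0,"y":0,"z":0,"twist":0}]'
```

```text
clock: 11.48
eef_pos: [0.4862, 0.2933, 0.0752]
tcp_rot: [0.994, 0.11, 0.0, -0.0]
force: [-0.2, -0.1, -2.2]
grip_width: 0.0111
grip_force: 44.0
clock: 12.15
eef_pos: [0.486, 0.2932, 0.0748]
tcp_rot: [0.994, 0.11, 0.0, -0.0]
force: [-1.7, -1.5, 5.5]
grip_width: 0.0111
grip_force: 45.0
```

```bash
python3 -m jog '[{"x":0,"y":0,"z":0,"twist":0},{"x":0,"y":0,"z":0,"twist":0},{"x":0,"y":0,"z":0,"twist":0},{"x":0,"y":0,"z":0,"twist":0},{"x":0,"y":0,"z":0,"twist":0},{"x":0,"y":0,"z":0,"twist":0},{"x":0,"y":0,"z":0,"twist":0},{"x":0,"y":0,"z":0,"twist":0}]' 45
python3 -m jog '[{"x":0,"y":0,"z":-0.4,"twist":0},{"x":0,"y":0,"z":-1,"twist":0},{"x":0,"y":0,"z":-1.8,"twist":0},{"x":0,"y":0,"z":-2.6,"twist":0},{"x":0,"y":0,"z":-3.3,"twist":0},{"x":0,"y":0,"z":-3.8,"twist":0},{"x":0,"y":0,"z":-4,"twist":0},{"x":0,"y":0,"z":-4,"twist":0}]'
python3 - <<'E'
from h import *
d=snap('wrist'); save(d,'w6.png'); ms=masks_of('wrist','lifter')
for m in ms: print('lifter',m['conf'],m['point'],cv2.boundingRect(m['mask'].astype(np.uint8)))
print('exp plate',proj(d,[.486,.293,.095]),d['s']['eef_pos'])
t=snap('top')
for m in masks_of('top','carrier'):
    box=cv2.boxPoints(cv2.minAreaRect(cv2.findNonZero(m['mask'].astype(np.uint8)))); q=np.array([at(t,p,.04)[:2] for p in box]); print('carrier',m['conf'],m['point'],q.mean(0),np.degrees(np.arctan2(*(q[1]-q[0])[::-1])))
for m in masks_of('top','lifter'): print('toplifter',m['conf'],m['point'])
E
```

```text
clock: 12.82
eef_pos: [0.4858, 0.2931, 0.0746]
tcp_rot: [0.994, 0.11, -0.0, -0.0]
force: [-0.5, -0.3, -0.4]
grip_width: 0.0452
grip_force: 0.0
clock: 13.48
eef_pos: [0.4863, 0.2933, 0.176]
tcp_rot: [0.994, 0.11, 0.001, -0.0]
force: [-0.3, -0.3, -0.6]
grip_width: 0.0453
grip_force: 0.0
lifter 0.92 [319.0, 223.1] (309, 176, 24, 97)
exp plate [321.64072234 245.91257447] [0.48633487 0.29330688 0.17604233]
carrier 0.38 [350.2, 171.8] [0.54321157 0.03783128] -53.369906462469494
```

```bash
python3 -m jog '[{"x":-0.1,"y":0.7,"z":0,"twist":0.4},{"x":-0.4,"y":2,"z":0,"twist":1},{"x":-0.7,"y":3.5,"z":0,"twist":1.8},{"x":-1,"y":5,"z":0,"twist":2.6},{"x":-1.4,"y":6.6,"z":0,"twist":3.4},{"x":-1.7,"y":8.1,"z":0,"twist":4.2},{"x":-2,"y":9.4,"z":0,"twist":4.8},{"x":-2.08,"y":10.07,"z":0,"twist":5}]' 75
python3 -m jog '[{"x":0,"y":0,"z":0,"twist":0},{"x":0,"y":0,"z":0,"twist":0},{"x":0,"y":0,"z":0,"twist":0},{"x":0,"y":0,"z":0,"twist":0},{"x":0,"y":0,"z":0,"twist":0},{"x":0,"y":0,"z":0,"twist":0},{"x":0,"y":0,"z":0,"twist":0},{"x":0,"y":0,"z":0,"twist":0}]'
python3 - <<'E'
from h import *
d=snap('wrist'); s=d['s']; R=Ro.from_quat(s['tcp_rot']).as_matrix(); print(s['eef_pos'],'y az',np.degrees(np.arctan2(R[1,1],R[0,1])))
for m in masks_of('wrist','carrier'):
    M=m['mask'].astype(np.uint8); W=np.array([at(d,q,.048)[:2] for q in np.argwhere(M)[:,::-1].astype(float)]).astype(np.float32)*1000
    print(round(m['conf'],2),m['point'],cv2.minAreaRect(W),cv2.boundingRect(M))
print('exp',proj(d,[.493,.0356,.048]), [proj(d,np.array([.493,.0356,.048])+R@np.array([a,b,0])).round() for a in(-.06,.06) for b in (-.024,.024)])
a=np.clip(d['frame'][100:400,160:480]*1.8,0,255).astype(np.uint8)
cv2.imwrite('pics/c7.png',cv2.resize(a,(640,600),interpolation=2)[:,:,::-1])
E
```

```text
clock: 14.4
eef_pos: [0.4892, 0.0313, 0.1742]
tcp_rot: [0.988, -0.155, -0.0, 0.001]
force: [0.6, -1.3, -0.6]
grip_width: 0.075
grip_force: 0.0
clock: 15.07
eef_pos: [0.4901, 0.0363, 0.1745]
tcp_rot: [0.989, -0.151, -0.0, -0.0]
force: [0.6, -0.6, -0.5]
grip_width: 0.075
grip_force: 0.0
[0.49006989 0.03628768 0.17451407] y az -107.35042222020105
0.82 [319.7, 220.7] ((488.75006103515625, 36.96212387084961), (48.54938888549805, 122.12183380126953), 72.1897964477539) (288, 146, 67, 157)
0.49 [86.8, 269.3] ((495.76300048828125, 265.90673828125), (157.9178009033203, 159.53370666503906), 85.69779968261719) (7, 192, 161, 178)
exp [321.10721521 222.66062083] [array([291., 296.]), array([351., 296.]), array([288., 142.]), array([355., 142.])]
```

View pics/c7.png

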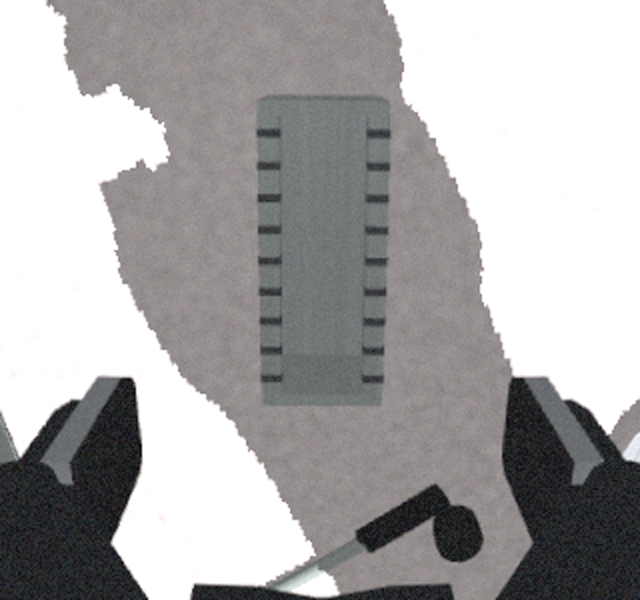

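The picture shows the empty carrier at (325,250) between the open fingers and parallel to them. Lowering and gripping the rails.

```bash
python3 -m jog '[{"x":-0.06,"y":0,"z":0.7,"twist":0.08},{"x":-0.06,"y":0,"z":1.8,"twist":0.08},{"x":-0.06,"y":0,"z":3,"twist":0.08},{"x":-0.06,"y":0,"z":4.2,"twist":0.08},{"x":-0.06,"y":0,"z":5.2,"twist":0.08},{"x":-0.06,"y":0,"z":5.8,"twist":0.08},{"x":-0.06,"y":0,"z":6.1,"twist":0.08},{"x":-0.06,"y":0,"z":6.1,"twist":0.08}]'
python3 -m jog '[{"x":0,"y":0,"z":0,"twist":0},{"x":0,"y":0,"z":0,"twist":0},{"x":0,"y":0,"z":0,"twist":0},{"x":0,"y":0,"z":0,"twist":0},{"x":0,"y":0,"z":0,"twist":0},{"x":0,"y":0,"z":0,"twist":0},{"x":0,"y":0,"z":0,"twist":0},{"x":0,"y":0,"z":0,"twist":0}]' 40 60
python3 -m jog '[{"x":0,"y":0,"z":-0.2,"twist":0},{"x":0,"y":0,"z":-0.6,"twist":0},{"x":0,"y":0,"z":-1.2,"twist":0},{"x":0,"y":0,"z":-2,"twist":0},{"x":0,"y":0,"z":-2.8,"twist":0},{"x":0,"y":0,"z":-3.4,"twist":0},{"x":0,"y":0,"z":-3.7,"twist":0},{"x":0,"y":0,"z":-3.8,"twist":0}]'
python3 - <<'E'
from h import *
s=state(); print(s['force'],s['torque'],s['joint_pos'])
t=snap('top')
for m in masks_of('top','tub'):
    box=cv2.boxPoints(cv2.minAreaRect(cv2.findNonZero(m['mask'].astype(np.uint8)))); q=np.array([at(t,p,.05)[:2] for p in box]); print('tub',m['conf'],q.mean(0),q)
E
```

```text
clock: 15.83
eef_pos: [0.488, 0.0364, 0.0208]
tcp_rot: [0.988, -0.155, -0.001, 0.0]
force: [-0.8, -0.2, 0.5]
grip_width: 0.0746
grip_force: 0.0
clock: 16.5
eef_pos: [0.4894, 0.0365, 0.0234]
tcp_rot: [0.988, -0.155, 0.001, -0.0]
force: [-2.6, -0.8, 8.0]
grip_width: 0.047
grip_force: 61.0
clock: 17.17
eef_pos: [0.4893, 0.0365, 0.1189]
tcp_rot: [0.988, -0.155, 0.001, -0.0]
force: [0.6, -0.0, -3.7]
grip_width: 0.0464
grip_force: 63.1
[ 0.59312924 -0.02556557 -3.73171719] [-0.02383913 -0.05728143 -0.01142766] [-0.13692909  0.47800727 -0.07597601  2.04621278  0.0606188   0.61678097
 -2.13640405]
```

```bash
python3 -m jog '[{"x":0.1,"y":0.4,"z":0,"twist":0},{"x":0.3,"y":1.3,"z":0,"twist":0},{"x":0.6,"y":2.5,"z":0,"twist":0},{"x":0.9,"y":3.9,"z":0,"twist":0},{"x":1.2,"y":5.3,"z":0,"twist":0},{"x":1.5,"y":6.7,"z":0,"twist":0},{"x":1.9,"y":8.1,"z":0,"twist":0},{"x":2.1,"y":9.4,"z":0,"twist":0}]'
python3 -m jog '[{"x":0.3,"y":1.2,"z":0,"twist":0},{"x":0.5,"y":2.1,"z":0,"twist":0},{"x":0.6,"y":2.6,"z":0,"twist":0},{"x":0.66,"y":2.84,"z":0,"twist":0},{"x":0.66,"y":2.84,"z":0,"twist":0},{"x":0.66,"y":2.84,"z":0,"twist":0},{"x":0.66,"y":2.84,"z":0,"twist":0},{"x":0.66,"y":2.84,"z":0,"twist":0}]'
python3 - <<'E'
from h import *
d=snap('wrist'); s=d['s']; save(d,'w8.png'); print(s['eef_pos'],s['joint_pos'])
for l in ['tub','carrier']:
  for m in masks_of('wrist',l):
    M=m['mask'].astype(np.uint8); z=.05 if l=='tub' else .145; W=np.array([at(d,q,z)[:2] for q in np.argwhere(M)[::3,::-1].astype(float)]).astype(np.float32)*1000
    print(l,round(m['conf'],2),m['point'],cv2.minAreaRect(W))
E
```

```text
clock: 17.93
eef_pos: [0.4657, -0.206, 0.1162]
tcp_rot: [0.988, -0.156, -0.001, 0.0]
force: [0.1, -0.6, -4.0]
grip_width: 0.0469
grip_force: 63.0
clock: 18.6
eef_pos: [0.4609, -0.2746, 0.117]
tcp_rot: [0.988, -0.154, -0.0, -0.0]
force: [-0.3, -0.4, -3.7]
grip_width: 0.0468
grip_force: 63.0
[ 0.46087075 -0.27457661  0.11699681] [ 0.48086142  0.53944362 -0.07279128  1.9295106   0.0591381   0.67494975
 -1.50837446]
tub 0.66 [338.3, 141.6] ((465.563720703125, -282.7046203613281), (189.13699340820312, 237.217041015625), 86.9225845336914)
carrier 0.88 [320.9, 270.9] ((476.5347900390625, -279.24993896484375), (46.976829528808594, 90.29037475585938), 72.72028350830078)
```

View pics/w8.png

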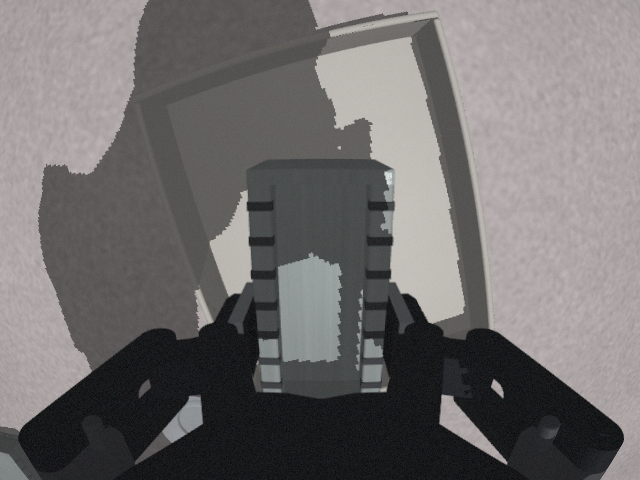

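The picture shows the carrier held level at (320,275) over the tub, which is square-on and about 189x237 mm. I'll align with the tub and lower.

```bash
python3 -m jog '[{"x":0.1,"y":0.1,"z":0,"twist":-0.5},{"x":0.28,"y":0.25,"z":0,"twist":-1.3},{"x":0.28,"y":0.25,"z":0.3,"twist":-2.1},{"x":0.28,"y":0.25,"z":0.9,"twist":-2.5},{"x":0.28,"y":0.25,"z":1.7,"twist":-2.5},{"x":0.28,"y":0.25,"z":2.4,"twist":-2.5},{"x":0.28,"y":0.25,"z":2.9,"twist":-2.5},{"x":0.28,"y":0.25,"z":3.2,"twist":-2.5}]'
python3 -m jog '[{"x":0,"y":0,"z":0.05,"twist":0},{"x":0,"y":0,"z":0.1,"twist":0},{"x":0,"y":0,"z":0.15,"twist":0},{"x":0,"y":0,"z":0.2,"twist":0},{"x":0,"y":0,"z":0.25,"twist":0},{"x":0,"y":0,"z":0.3,"twist":0},{"x":0,"y":0,"z":0.32,"twist":0},{"x":0,"y":0,"z":0.32,"twist":0}]'
```

```text
clock: 19.42
eef_pos: [0.4649, -0.2835, 0.0357]
tcp_rot: [1.0, -0.025, -0.001, -0.0]
force: [-0.3, -0.2, -4.3]
grip_width: 0.0466
grip_force: 62.9
clock: 20.08
eef_pos: [0.4652, -0.284, 0.0291]
tcp_rot: [1.0, -0.025, -0.0, -0.0]
force: [-0.4, 1.1, -3.3]
grip_width: 0.0469
grip_force: 62.9
```

```bash
python3 -m jog '[{"x":0,"y":0,"z":0.03,"twist":0},{"x":0,"y":0,"z":0.06,"twist":0},{"x":0,"y":0,"z":0.08,"twist":0},{"x":0,"y":0,"z":0.08,"twist":0},{"x":0,"y":0,"z":0.08,"twist":0},{"x":0,"y":0,"z":0.08,"twist":0},{"x":0,"y":0,"z":0.08,"twist":0},{"x":0,"y":0,"z":0.08,"twist":0}]'
```

```text
clock: 20.75
eef_pos: [0.4654, -0.2841, 0.0284]
tcp_rot: [1.0, -0.025, 0.0, 0.0]
force: [-7.9, 4.7, 27.9]
grip_width: 0.0467
grip_force: 66.6
```

```bash
python3 -m jog '[{"x":0,"y":0,"z":-0.04,"twist":0},{"x":0,"y":0,"z":-0.05,"twist":0},{"x":0,"y":0,"z":-0.05,"twist":0},{"x":0,"y":0,"z":-0.05,"twist":0},{"x":0,"y":0,"z":-0.05,"twist":0},{"x":0,"y":0,"z":-0.05,"twist":0},{"x":0,"y":0,"z":-0.05,"twist":0},{"x":0,"y":0,"z":-0.05,"twist":0}]'
python3 -m jog '[{"x":0,"y":0,"z":0,"twist":0},{"x":0,"y":0,"z":0,"twist":0},{"x":0,"y":0,"z":0,"twist":0},{"x":0,"y":0,"z":0,"twist":0},{"x":0,"y":0,"z":0,"twist":0},{"x":0,"y":0,"z":0,"twist":0},{"x":0,"y":0,"z":0,"twist":0},{"x":0,"y":0,"z":0,"twist":0}]' 72
python3 -m jog '[{"x":0,"y":0,"z":-0.4,"twist":0},{"x":0,"y":0,"z":-1,"twist":0},{"x":0,"y":0,"z":-2,"twist":0},{"x":0,"y":0,"z":-3,"twist":0},{"x":0,"y":0,"z":-4,"twist":0},{"x":0,"y":0,"z":-5,"twist":0},{"x":0,"y":0,"z":-5.7,"twist":0},{"x":0,"y":0,"z":-6,"twist":0}]'
python3 - <<'E'
from h import *
d=snap('wrist'); 
for m in masks_of('wrist','carrier'):
    M=m['mask'].astype(np.uint8); W=np.array([at(d,q,.053)[:2] for q in np.argwhere(M)[:,::-1].astype(float)]).astype(np.float32)*1000
    print(round(m['conf'],2),m['point'],cv2.minAreaRect(W))
t=snap('top'); print([(m['conf'],m['point']) for m in masks_of('top','lifter')])
a=cv2.resize(d['frame'],(400,300)); b=cv2.resize(t['frame'],(400,300)); s=snap('scene'); print([(m['conf'],m['point'],cv2.boundingRect(m['mask'].astype(np.uint8))) for m in masks_of('scene','lifter')],proj(s,[.486,.293,.055]))
c=cv2.resize(s['frame'][150:350,110:410],(400,267),interpolation=2)
cv2.imwrite('pics/end.png',np.vstack([np.hstack([a,b]),np.hstack([c,c*0])])[:,:,::-1])
E
```

```text
clock: 21.42
eef_pos: [0.4654, -0.2842, 0.0285]
tcp_rot: [1.0, -0.025, 0.0, 0.0]
force: [-2.5, -0.0, 7.7]
grip_width: 0.0467
grip_force: 64.1
clock: 22.08
eef_pos: [0.4652, -0.2841, 0.0283]
tcp_rot: [1.0, -0.025, -0.0, -0.0]
force: [-0.3, 0.3, -1.4]
grip_width: 0.0719
grip_force: 0.0
clock: 22.75
eef_pos: [0.466, -0.2845, 0.1815]
tcp_rot: [1.0, -0.025, 0.002, 0.001]
force: [-0.3, 0.5, 0.3]
grip_width: 0.0721
grip_force: 0.0
0.97 [320.1, 223.2] ((464.2509460449219, -283.47589111328125), (48.79401397705078, 123.11808013916016), 87.72125244140625)
[(0.49, [246.5, 195.2])]
[(0.61, [332.6, 287.7], (320, 255, 22, 54))] [330.81706128 279.26743661]
```

View pics/end.png

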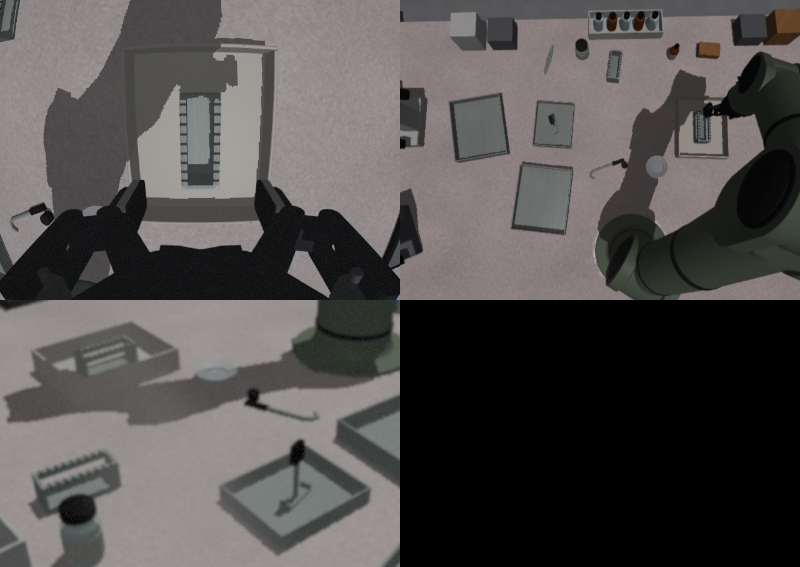

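The picture shows the carrier upright in the tub (200,140), the hook standing in the smallest tray (295,490), and the gripper clear of everything.

```bash
python3 -c "from rig import *; print(job_done())"
```

```text
the job is handed in; nothing more can be done
None
```

The hook is standing in the smallest tray and the carrier is upright in the tub, handed in at about 23 s; I skipped the quarter turn, because the close-up showed the crossbar already lined up with the slot to about 5°, so I only trimmed that angle before lifting it out.

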